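# Right the tipped cartons and dock the loaded drinks tray

### The arm

A 6-joint arm with a two-finger parallel gripper is mounted at the origin on the work surface. World frame = base frame: x ahead of the robot, y to its left, z up, the work surface at z = 0. Lengths are in m, angles in rad, forces in N, time in s.
With the tool pointing down it reaches from about 0.375 to 0.9 m from the base axis. Payload 3.1 kg.
Tool frame: the origin (TCP) lies at the very end of the fingers, on their centre line; the grasp point (between the pads) lies 19 mm behind it; z points along the fingers, y is the line along which they close (so a half turn about z gives the same grasp; the last joint's range is limited). The gripper opens to 85 mm and grips with 20 to 120 N. Pads are 22 mm wide; open, the fingers measure 114 mm over their backs; the gripper's body (76 mm by 85 mm) begins 54 mm behind the grasp point. The pads swing forward as they close: fully open they stand 13 mm farther back than shut.
Start: joints at [-1.355, 0.527, 1.433, -0, 1.181, -0.178], TCP at [0.24, -0.577, 0.231] pointing down, gripper open.
Joint ranges: [-3.08, 3.08], [-0.75, 2.2], [0.22, 2.44], [-1.43, 4.57], [0, 2.65], [-2.85, 2.85]. Speed limits (rad/s): [2.79, 2.79, 3.14, 3.14, 3.14, 3.14].

### API

Orientations are given as a unit quaternion [w, x, y, z].
In Python, from workcell import * gives the robot as it stands. Calls block until the motion is done:
- move_ptp(position, orientation): joint-space move of the TCP to a pose.
- move_straight(position, rotation=None, v=0.15, max_force=None): straight line of the TCP; rotation=None keeps the orientation; v is the mean speed in m/s. With max_force (N) it stops when the force on the tool has changed by that much, and returns True; else False.
- movej(angles): joint-space move.
- open_jaws() and close(f_grip=None): open the fingers fully, or close them until they stop; f_grip is the grip in N (None keeps the last).
- dwell(seconds).
- solve_ik(position, orientation): joint angles nearest the present ones, or None.
- get_state(): the state.
- capture(name): name is "scene" or "top"; returns a dict with "color" (480x640x3 uint8, red, green, blue), "depth" (480x640 float32, m along the optical axis (not along the pixel's ray), 0 where there is no reading), "fx", "fy", "cx", "cy" (pixels), "dist_coeffs" ([k1, k2, p1, p2, k3] as OpenCV has them; the pictures are not rectified), "rvec" (rotation vector, rad) and "tvec" (3), from world to camera coordinates, as OpenCV has them. Camera axes: x right, y down, z forward; pixel columns grow to the right and rows downward; lengths in m; the calibration is good to about 2 mm. A picture is of the moment at which its call begins.
A pose or a line that the arm cannot do raises MotionError and nothing moves.
- job_done(): hands the job in; it is judged then, once.
Trained networks look in the newest picture that a camera, given by its name, has taken for a name from the list of things; names that differ only in an ending like _2 or _b are one class to them, and where a whole thing is asked for, a point or a joint stands for the part that bears it (a point fixed in the world has none). Each returns a list of dicts, best first, with "score" (0 to 1); they miss things now and then, are a little off and sometimes report something else, mostly with a low value. They report only what shows in the picture. A call takes as long as a camera call. They do not tell look-alikes from the thing itself.
- masks_of(camera, name): "mask" (480x640 bool, what is visible of it) and "extent" ([centre column, centre row, width, height] in pixels, round what is visible of it).
The state is a dict: "t": time; "joints": joint angles; "qvel": joint speeds; "effort": joint torques, N m; "tool_pos": TCP position; "ee_rot": TCP orientation; "wrist_force": force on the tool from outside, world axes, zero at the start; "ft_torque": the same for the moment, N m; "grip_width": finger opening in m; "gripper_force": force on a finger pad.
Only numpy, scipy, OpenCV 4.12 (cv2) and the standard library are available. Lean on these libraries where they do the work, as an engineer would, in place of code of your own. Each camera call takes 0.05 s, during which the arm holds its last target. There are 200 camera calls.

### The job

Some of the drink cartons in the bamboo tray have tipped over: stand each of them upright again, cap up, in one row along the middle of the tray beside the glass jar already there, and add the lone glass jar that stands between the dock's rails, upright in a free place of the row. Once everything stands in the tray, slide the loaded tray between the rails into the chill dock until it is fully home against the end stop, with everything still standing. Leave the spoon, fork and muffin cup where they are.

Things in the scene. Friction and masses are not known exactly. Their poses are not given: they have to be found in the camera images.
- carton1: kraft-brown drink carton, 42 x 42 mm in section and 122 mm tall with its round white screw cap (26 mm across, 12 mm high) at the top, 200 g. Origin at its mid-height on its axis: z points from the foot (61 mm below) to the cap top (61 mm above). It starts lying on its side across the tray. May be absent.
- carton2: kraft-brown drink carton, 42 x 42 mm in section and 122 mm tall with its round white screw cap (26 mm across, 12 mm high) at the top, 200 g. Origin at its mid-height on its axis: z points from the foot (61 mm below) to the cap top (61 mm above). It starts lying on its side across the tray. May be absent.
- carton3: kraft-brown drink carton, 42 x 42 mm in section and 122 mm tall with its round white screw cap (26 mm across, 12 mm high) at the top, 200 g. Origin at its mid-height on its axis: z points from the foot (61 mm below) to the cap top (61 mm above). It starts lying on its side across the tray. May be absent.
- carton4: kraft-brown drink carton, 42 x 42 mm in section and 122 mm tall with its round white screw cap (26 mm across, 12 mm high) at the top, 200 g. Origin at its mid-height on its axis: z points from the foot (61 mm below) to the cap top (61 mm above). It starts lying on its side across the tray. May be absent.
- jar1: squat closed glass snack jar with a steel lid, 64 mm across and 60 mm tall, 220 g; origin at the centre of its underside, z up through the lid. It starts standing in the tray's row among the cartons.
- jar2: squat closed glass snack jar with a steel lid, 64 mm across and 60 mm tall, 220 g; origin at the centre of its underside, z up through the lid. It starts standing on the counter between the rails of the dock, in the tray's way.
- tray: loose bamboo tray forming one lane, 150 mm wide (x), 446 mm long (y) outside, walls 6 mm thick and 20 mm high, floor 6 mm thick. Origin under the lane's centre, z up; y runs along the lane from the handle end to the nose that enters the dock. Five places in the row, centred at y = -176, -88, 0, 88, 176 mm.
- tray_nose (a point): middle of the outside of the tray's front (+y) end wall, 10 mm above the counter
- tray_handle (a point): top centre, 62 mm above the counter, of the tray's upright handle tab: 70 mm wide (tray x), 14 mm thick (tray y), on a ledge behind the tray's -y end, centred at tray y = -262 mm
- dock: fixed chill dock, open on top. Origin on the counter (its floor) at mid-mouth; y points inward, z up. Two aluminium rails 360 mm long, 38 mm high, 164 mm apart, each with a 12 mm lip reaching inward over the tray's edge (underside 32 mm up, 140 mm between lips); flared guides stick out 55 mm before the mouth.
- dock_stop (a point): point on the end stop (front of the dock's grey housing, 220 mm wide, 170 mm high), 360 mm inside the mouth and 10 mm above the counter, that the nose of the tray meets when home
- spoon: steel spoon lying on the counter beyond the tray, about 180 mm long; bystander
- fork: green plastic fork, 180 mm long, lying on the counter; bystander
- muffin_cup: red silicone muffin cup, 72 mm across, 34 mm high, beyond the tray and dock; bystander
Mind the look-alikes: they are no part of the job. Leave any orange look-alike of the jar2 alone.

How it is judged:
By the outcome, as a careful person would: the job done as asked, in the order asked, and still so for the second after the job is handed in, with the robot touching nothing.
Of carton1, carton2, carton3, carton4 only 2 to 3 are there at a start; the rules pass over those that are not, and their reading is None.
At some moment in a run one of jar1, jar2 may be knocked a few centimetres aside while the robot is not near it.
Once in a run the grip may slacken for a moment while it holds something.
It also fails if it takes over 210 s, if anything falls off the work surface, if the arm or the gripper's body presses on something with over 40 N, if the wrist force passes 120 N, or if a joint passes its speed limit or range.

## Working session

There is one attempt and no reset: what is moved stays moved. The work goes in short steps, each a Python script; the robot and the scene stay as the last script left them, time stands still between calls to the robot, and variables do not carry over. Pictures are saved under pics/ and viewed, at most 14 in all, crops included, and the job is handed in when it is done.

```bash
ls -la; mkdir -p pics; cat > h.py <<'E'
import numpy as np, cv2
from workcell import *
from scipy.spatial.transform import Rotation as R
def save(c,name): cv2.imwrite('pics/'+name, c['color'][:,:,::-1])
def cloud(c):
    "world xyz per pixel (480x640x3), nan w/o depth"
    K=np.array([[c['fx'],0,c['cx']],[0,c['fy'],c['cy']],[0,0,1.]])
    u,v=np.meshgrid(np.arange(640.),np.arange(480.))
    n=cv2.undistortPoints(np.stack([u,v],-1).reshape(-1,1,2),K,np.array(c['dist_coeffs'],float)).reshape(480,640,2)
    d=np.where(c['depth']>0,c['depth'],np.nan)
    P=np.dstack([n*d[...,None],d])
    Rm=cv2.Rodrigues(np.array(c['rvec'],float))[0]
    return (P-np.array(c['tvec']).ravel())@Rm
def proj(c,p):
    K=np.array([[c['fx'],0,c['cx']],[0,c['fy'],c['cy']],[0,0,1.]])
    return cv2.projectPoints(np.atleast_2d(np.array(p,float)),np.array(c['rvec'],float),np.array(c['tvec'],float),K,np.array(c['dist_coeffs'],float))[0][:,0]
E
python3 - <<'E'
from h import *
for n in('scene','top'):
    c=capture(n); save(c,n+'0.png'); W=cloud(c)
    Rm=cv2.Rodrigues(np.array(c['rvec'],float))[0]; print(n,'cam at',-Rm.T@np.array(c['tvec']).ravel(), (c['depth']>0).mean())
    for t in('carton1','jar1','tray','dock','tray_handle','muffin_cup','spoon','fork'):
        for d in masks_of(n,t):
            P=W[d['mask']]; P=P[~np.isnan(P[:,0])]
            if len(P): print(t,round(d['score'],2),np.round(d['extent']),np.round(np.percentile(P,[3,50,97],axis=0),3).tolist())
print(get_state()['t'])
E
```

```text
total 12
drwxr-xr-x  3 agent agent 4096 Nov 30 04:47 .
drwxr-xr-x 23 root  root  4096 Nov 30 04:47 ..
drwxr-xr-x  2 agent agent 4096 Nov 30 04:47 pics
scene cam at [ 1.15085427 -0.58173985  1.04342703] 0.99587890625
carton1 0.74 [275. 270.  40.  37.] [[0.478, -0.073, 0.011], [0.539, -0.061, 0.046], [0.593, -0.034, 0.051]]
carton1 0.64 [250. 287.  44.  42.] [[0.474, -0.156, 0.008], [0.539, -0.142, 0.046], [0.586, -0.116, 0.051]]
carton1 0.56 [219. 307.  44.  38.] [[0.464, -0.247, 0.013], [0.526, -0.23, 0.046], [0.578, -0.205, 0.051]]
jar1 0.87 [191. 322.  29.  35.] [[0.485, -0.338, 0.013], [0.52, -0.314, 0.062], [0.537, -0.284, 0.069]]
jar1 0.84 [359. 209.  22.  30.] [[0.5, 0.247, -0.001], [0.551, 0.266, 0.041], [0.575, 0.359, 0.062]]
jar1 0.75 [300. 187.  17.  28.] [[0.337, 0.204, 0.006], [0.367, 0.224, 0.044], [0.383, 0.255, 0.062]]
jar1 0.73 [425. 220.  12.  23.] [[0.712, 0.349, 0.009], [0.727, 0.358, 0.049], [0.741, 0.393, 0.063]]
jar1 0.31 [239. 302. 186. 135.] [[0.44, -0.405, 0.001], [0.533, -0.183, 0.007], [0.607, 0.079, 0.049]]
tray 0.93 [238. 302. 185. 136.] [[0.439, -0.406, 
[... 1396 characters left out ...]
0.635, 0.022, -0.002], [0.691, 0.044, 0.006], [0.795, 0.063, 0.01]]
dock 0.92 [153. 254. 262.  99.] [[0.445, 0.212, 0.029], [0.544, 0.562, 0.159], [0.651, 0.687, 0.176]]
tray_handle 0.81 [406. 264. 203.  76.] [[0.442, -0.389, 0.002], [0.518, -0.151, 0.007], [0.599, 0.079, 0.048]]
muffin_cup 0.96 [278. 164.  28.  28.] [[0.748, 0.126, 0.001], [0.785, 0.159, 0.008], [0.809, 0.188, 0.036]]
muffin_cup 0.69 [392. 265.  19.  50.] [[0.468, -0.154, 0.007], [0.522, -0.128, 0.047], [0.578, -0.11, 0.051]]
spoon 0.92 [446. 183.  20.  73.] [[0.638, -0.296, 0.0], [0.68, -0.269, 0.013], [0.82, -0.255, 0.021]]
fork 0.7 [323. 189.  19.  58.] [[0.65, 0.021, 0.0], [0.701, 0.042, 0.006], [0.794, 0.06, 0.01]]
0.9
```

```bash
python3 - <<'E'
import cv2
a=cv2.imread('pics/scene0.png')[130:400,140:500]; cv2.imwrite('pics/s1.png',cv2.resize(a,(800,600),interpolation=3))
b=cv2.imread('pics/top0.png')[130:370,20:540]; cv2.imwrite('pics/t1.png',cv2.resize(b,(800,369),interpolation=3))
E
```

```text
(no output)
```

View pics/s1.png

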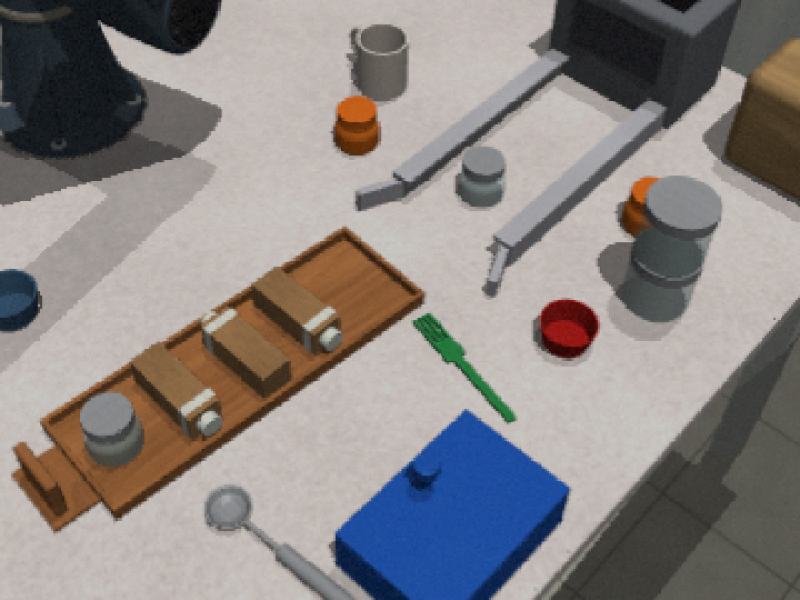

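View pics/t1.png

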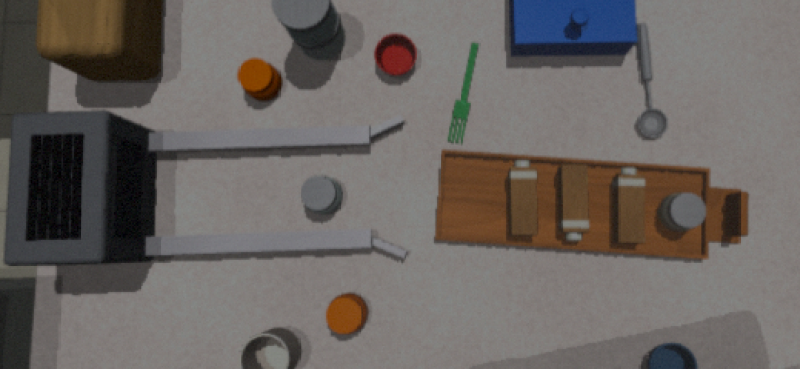

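The pictures show cartons at three middle places: caps away from the robot at s1 (330,338) and (210,423), and cap toward it at (212,322). jar1 is at the handle end (110,430), jar2 is between the rails (483,175), and the place at the nose end is empty. The orange jars are look-alikes. Next I'll measure everything precisely from both views.

```bash
cat >> h.py <<'E'
def sel(W,lo,hi):
    m=np.all((W>np.array(lo))&(W<np.array(hi)),axis=-1); return W[m]
def rect(P):
    (c,s,a)=cv2.minAreaRect((P[:,:2]*1000).astype(np.float32)); b=cv2.boxPoints((c,s,a))
    e=b[1]-b[0],b[2]-b[1]; L=max(e,key=np.linalg.norm); L=L/np.linalg.norm(L)
    return np.array(c)/1000,sorted(np.round(s,1)),L
def jars(W,box):
    "lid tops: centre by min circle of top points"
    P=sel(W,*box); 
    if len(P)<20: return None
    z=np.median(P[:,2]); P=P[abs(P[:,2]-z)<.004]
    c,r=cv2.minEnclosingCircle((P[:,:2]*1000).astype(np.float32)); return np.round([c[0]/1000,c[1]/1000,z,r/1000],4),np.round(np.median(P[:,:2],axis=0),4)
E
python3 - <<'E'
from h import *
for n in('scene','top'):
    W=cloud(capture(n)); print(n)
    for y0,y1 in((-.09,-.005),(-.18,-.09),(-.265,-.18)):
        P=sel(W,[.43,y0,.043],[.62,y1,.053]); print('carton',rect(P),np.median(P,axis=0).round(4),len(P))
        P=sel(W,[.43,y0,.030],[.62,y1,.0425]); 
        for s in(P[P[:,0]<.49],P[P[:,0]>.56]):
            if len(s)>3: print('  cap?',np.median(s,axis=0).round(3),len(s))
    print('jar1',jars(W,([.44,-.36,.056],[.58,-.26,.075]))); print('jar2',jars(W,([.47,.2,.052],[.62,.34,.07])))
    P=sel(W,[.40,-.40,.0165],[.63,.12,.0235]); print('rim',rect(P),len(P))
    P=sel(W,[.42,-.46,.057],[.62,-.36,.068]); print('handle',rect(P) if len(P)>5 else None,len(P),np.median(P,axis=0))
    for x0,x1 in((.42,.50),(.57,.67)):
        P=sel(W,[x0,.15,.034],[x1,.58,.042]); print('rail',rect(P),np.percentile(P[:,1],[1,99]),len(P))
        for yy in(.26,.33,.4,.48):
            Q=P[abs(P[:,1]-yy)<.015]; print('   ',yy,Q[:,0].min().round(4),Q[:,0].max().round(4),np.median(Q[:,2]).round(4))
    P=sel(W,[.46,.45,.06],[.62,.62,.15]); print('stop y',np.percentile(P[:,1],[2,10,50]))
E
```

```text
scene
carton (array([ 0.52760699, -0.05131736]), [np.float64(43.8), np.float64(113.3)], array([ 0.999884  , -0.01522988], dtype=float32)) [ 0.5302 -0.0527  0.0475] 536
  cap? [ 0.48  -0.071  0.037] 12
  cap? [ 0.583 -0.058  0.036] 87
carton (array([ 0.53161041, -0.1341759 ]), [np.float64(43.5), np.float64(112.9)], array([ 0.99981266, -0.0193556 ], dtype=float32)) [ 0.5331 -0.135   0.0475] 593
  cap? [ 0.466 -0.139  0.037] 25
  cap? [ 0.584 -0.144  0.037] 54
carton (array([ 0.51264673, -0.22446133]), [np.float64(43.9), np.float64(111.8)], array([ 0.9987182 , -0.05061551], dtype=float32)) [ 0.5148 -0.2253  0.0476] 647
  cap? [ 0.476 -0.243  0.036] 16
  cap? [ 0.57  -0.23   0.037] 93
jar1 (array([ 0.506 , -0.3096,  0.0654,  0.03  ]), array([ 0.5081, -0.3089]))
jar2 (array([0.5431, 0.277 , 0.0587, 0.03  ]), array([0.5452, 0.2775]))
rim (array([ 0.52172626, -0.15373459]), [np.float64(154.7), np.float64(486.8)], array([0.08643563, 0.9962575 ], dtype=float32)) 1153
handle (array([ 0.50160114, -0.39754849]), [np.float64(14.2), np.float64(71.1)], array([ 0.99660766, -0.08229812], dtype=float3
[... 1667 characters left out ...]
.float64(68.2)], array([ 0.9961161 , -0.08805034], dtype=float32)) 160 [ 0.49716217 -0.39241214  0.06130735]
rail (array([0.4744953 , 0.36458151]), [np.float64(60.9), np.float64(400.8)], array([ 0.03103366, -0.99951833], dtype=float32)) [0.20016147 0.55768931] 1686
    0.26 0.4521 0.4816 0.0386
    0.33 0.4509 0.4803 0.0389
    0.4 0.4517 0.4792 0.0387
    0.48 0.4487 0.4782 0.0389
rail (array([0.61430682, 0.35944641]), [np.float64(84.8), np.float64(409.8)], array([ 0.00434238, -0.9999905 ], dtype=float32)) [0.20301145 0.56115678] 1667
    0.26 0.622 0.6508 0.0383
    0.33 0.6206 0.6522 0.0389
    0.4 0.6194 0.6503 0.0385
    0.48 0.6203 0.6488 0.039
stop y [0.55546864 0.556375   0.55802583]
```

```bash
cat >> h.py <<'E'
TD=np.array([.0868,.9962,0]); TX=np.array([.9962,-.0868,0]); TO=np.array([.5223,-.1339,0])
def place(k): return TO+k*.088*TD
def quat(M): return np.roll(R.from_matrix(M).as_quat(),1).tolist()
def frame(x,z): return np.column_stack([x,np.cross(z,x),z])
Z=np.array([0,0,1.])
# carton poses: body centre xy, cap dir (unit, horizontal)
CART={'a':((.526,-.050),(.9999,-.0147)),'b':((.529,-.1325),(-.9998,.0192)),'c':((.5115,-.2225),(.9986,-.0522))}
def plan(key,k,phi,sgn,d=.020,yoff=0.,dest=None,up=None):
    """T: grasp tool pose (R,p), place tool pose"""
    b,u=CART[key]; u=np.array([*u,0.]); org=np.array([*b,.027])+.006*u
    # carton frame: z=cap dir u; side axis s horizontal; upright direction n (world up) 
    # final tool z = f*cos(phi) - Z*sin(phi), f = tray x; cap=+Z ; closing axis = tray y
    f=TX if dest is None else dest[1]
    Bf=np.column_stack([np.cross(TD,Z),TD,Z]) if dest is None else np.column_stack([f,np.cross(Z,f),Z])  # carton frame final (x=f,y,z=Z)
    Bg=np.column_stack([-Z,np.cross(u,-Z),u])   # grasp: x(carton)=-Z world -> tool comes from above
    zc=np.array([np.cos(phi),0,-np.sin(phi)]); xc=sgn*np.array([np.sin(phi),0,np.cos(phi)]) # tool axes in carton frame
    Tc=frame(xc,zc)
    g=np.array([.0-.001,0,d]) # nominal grasp point in carton frame
    tcp=g+.019*zc
    ydir=np.array([-u[1],u[0],0]); ydir*=np.sign(ydir[1])
    pg=org+Bg@tcp+yoff*ydir
    fo=(place(k) if dest is None else np.array([*dest[0],0.]))+np.array([0,0,.067])
    return (Bg@Tc,pg),(Bf@Tc,fo+Bf@tcp)
E
python3 - <<'E'
from h import *
for key,k in(('a',2),('b',1),('c',0)):
  for phi in(0,10,20,30,40):
    for s in(1,-1):
      (Rg,pg),(Rp,pp)=plan(key,k,np.radians(phi),s)
      r=[]
      for M,p in((Rg,pg),(Rg,pg+.15*Z),(Rp,pp+.08*Z),(Rp,pp),(Rp,pp-.1*Rp[:,2])):
        try: q=solve_ik(p.tolist(),quat(M))
        except Exception as e: q=None
        r.append('None' if q is None else ' '.join('%.1f'%a for a in q))
      print(key,phi,s,pg.round(3),pp.round(3),r)
E
```

```text
a 0 1 [ 0.552 -0.05   0.009] [0.556 0.04  0.087] ['-0.3 0.8 1.8 -0.0 0.6 1.3', '-0.3 0.5 1.7 -0.0 0.9 1.3', 'None', '-0.2 1.5 2.3 3.0 2.3 -1.7', 'None']
a 0 -1 [ 0.552 -0.05   0.009] [0.556 0.04  0.087] ['-0.3 0.8 1.8 -0.0 0.6 -1.8', '-0.3 0.5 1.7 -0.0 0.9 -1.8', 'None', '-0.2 1.5 2.3 3.0 2.3 1.5', 'None']
a 10 1 [ 0.549 -0.05   0.009] [0.555 0.04  0.084] ['-0.3 0.8 1.6 -0.1 0.9 1.4', '-0.3 0.6 1.6 -0.0 1.2 1.3', 'None', '-0.2 1.4 2.4 3.0 2.1 -1.6', 'None']
a 10 -1 [ 0.549 -0.05   0.009] [0.555 0.04  0.084] ['-0.3 0.8 1.6 -0.1 0.9 -1.8', '-0.3 0.6 1.6 -0.0 1.2 -1.8', 'None', '-0.2 1.4 2.4 3.0 2.1 1.5', 'None']
a 20 1 [ 0.545 -0.05   0.01 ] [0.554 0.04  0.081] ['-0.3 0.9 1.5 -0.1 1.1 1.4', '-0.3 0.7 1.4 -0.1 1.4 1.4', 'None', '-0.2 1.2 2.4 3.1 1.7 -1.6', 'None']
a 20 -1 [ 0.545 -0.05   0.01 ] [0.554 0.04  0.081] ['-0.3 0.9 1.5 -0.1 1.1 -1.8', '-0.3 0.7 1.4 -0.1 1.4 -1.8', 'None', '-0.2 1.2 2.4 3.1 1.7 1.5', 'None']
a 30 1 [ 0.542 -0.05   0.012] [0.553 0.04  0.078] ['-0.2 0.9 1.4 -0.1 1.3 1.4', '-0.2 0.7 1.3 -0.1 1.6 1.4', '-0.2 0.8 2.4 3.1 1.1 -1.6', '-0.2 1.1 2.4 3.1 1.4 -1.6', 'None
[... 3031 characters left out ...]
8 -0.223  0.012] [ 0.538 -0.135  0.078] ['-0.5 1.0 1.3 -0.2 1.4 1.2', '-0.5 0.8 1.3 -0.2 1.6 1.2', '-0.8 0.8 2.4 2.5 1.1 -1.6', '-0.8 1.1 2.4 2.6 1.3 -1.8', 'None']
c 30 -1 [ 0.528 -0.223  0.012] [ 0.538 -0.135  0.078] ['-0.5 1.0 1.3 -0.2 1.4 -1.9', '-0.5 0.8 1.3 -0.2 1.6 -2.0', '-0.8 0.8 2.4 2.5 1.1 1.5', '-0.8 1.1 2.4 2.6 1.3 1.4', 'None']
c 40 1 [ 0.525 -0.223  0.013] [ 0.536 -0.135  0.075] ['-0.5 1.0 1.2 -0.3 1.6 1.3', '-0.5 0.8 1.2 -0.3 1.8 1.2', '-0.7 0.6 2.3 2.4 0.7 -1.4', '-0.7 0.9 2.3 2.6 0.9 -1.6', 'None']
c 40 -1 [ 0.525 -0.223  0.013] [ 0.536 -0.135  0.075] ['-0.5 1.0 1.2 -0.3 1.6 -1.9', '-0.5 0.8 1.2 -0.3 1.8 -1.9', '-0.7 0.6 2.3 2.4 0.7 1.8', '-0.7 0.9 2.3 2.6 0.9 1.5', 'None']
```

```bash
sed -i 's/g=np.array(\[.0-.001,0,d\])/g=np.array([-.004,0,d])/; s/d=.020,yoff/d=.015,yoff/' h.py
cat >> h.py <<'E'
def ik(M,p,what=''):
    q=solve_ik(np.asarray(p).tolist(),quat(M))
    return None if q is None else np.array(q)
E
python3 - <<'E'
from h import *
for key,k in(('a',2),('b',1),('c',0)):
  for phi in(35,40,45,50,55):
    s=1
    (Rg,pg),(Rp,pp)=plan(key,k,np.radians(phi),s)
    r=[]
    for M,p in((Rg,pg),(Rg,pg+.08*Z),(Rg,pg+.15*Z),(Rp,pp),(Rp,pp+.08*Z),(Rp,pp+.15*Z)):
        q=ik(M,p); r.append('None' if q is None else ' '.join('%.2f'%a for a in q))
    print(key,phi,pg.round(3),pp.round(3),r)
E
```

```text
a 35 [ 0.536 -0.05   0.015] [0.549 0.04  0.071] ['-0.23 0.97 1.33 -0.12 1.44 1.41', '-0.23 0.86 1.33 -0.12 1.55 1.39', '-0.23 0.77 1.30 -0.12 1.67 1.38', '-0.16 0.99 2.38 3.07 1.18 -1.59', '-0.16 0.71 2.37 3.06 0.90 -1.57', '-0.16 0.47 2.32 3.03 0.61 -1.52']
a 40 [ 0.535 -0.05   0.016] [0.548 0.041 0.07 ] ['-0.23 1.01 1.28 -0.14 1.54 1.41', '-0.23 0.90 1.27 -0.14 1.66 1.40', '-0.23 0.81 1.25 -0.14 1.77 1.38', '-0.16 0.90 2.34 3.07 0.98 -1.58', '-0.16 0.64 2.32 3.05 0.69 -1.55', '-0.16 0.41 2.27 3.00 0.42 -1.49']
a 45 [ 0.534 -0.05   0.018] [0.547 0.041 0.069] ['-0.22 1.05 1.22 -0.15 1.65 1.41', '-0.22 0.94 1.22 -0.15 1.75 1.40', '-0.22 0.85 1.20 -0.15 1.86 1.38', '-0.16 0.83 2.30 3.07 0.77 -1.57', '-0.16 0.58 2.27 3.04 0.50 -1.53', '-0.16 0.37 2.21 2.93 0.23 -1.41']
a 50 [ 0.532 -0.05   0.019] [0.546 0.041 0.067] ['-0.22 1.09 1.16 -0.16 1.75 1.41', '-0.22 0.98 1.17 -0.16 1.85 1.40', '-0.22 0.90 1.16 -0.17 1.95 1.38', '-0.15 0.77 2.25 3.06 0.58 -1.56', '-0.15 0.53 2.22 3.00 0.31 -1.49', '-0.15 0.35 2.15 2.50 0.07 -0.98']
a 55 [ 0.531 -0.05   0.02 ] [0.544 0.041 0.066] ['-0.21 1.13 1.1
[... 2096 characters left out ...]
', '-0.46 0.96 1.16 -0.29 1.76 1.22', '-0.46 0.88 1.14 -0.29 1.86 1.19', '-0.68 0.83 2.30 2.54 0.77 -1.56', '-0.68 0.58 2.27 2.31 0.56 -1.27', '-0.68 0.37 2.21 1.88 0.43 -0.78']
c 50 [ 0.518 -0.223  0.019] [ 0.53  -0.135  0.067] ['-0.45 1.11 1.10 -0.30 1.75 1.25', '-0.45 1.01 1.11 -0.31 1.85 1.22', '-0.45 0.92 1.09 -0.32 1.94 1.19', '-0.65 0.77 2.25 2.49 0.60 -1.45', '-0.65 0.53 2.22 2.13 0.41 -1.04', '-0.65 0.35 2.15 1.51 0.35 -0.38']
c 55 [ 0.517 -0.223  0.02 ] [ 0.529 -0.134  0.066] ['-0.44 1.15 1.05 -0.33 1.85 1.25', '-0.44 1.05 1.06 -0.34 1.94 1.21', '-0.44 0.96 1.05 -0.35 2.03 1.18', '-0.62 0.72 2.20 2.37 0.43 -1.30', '-0.62 0.50 2.16 1.78 0.30 -0.66', '-0.62 0.33 2.09 1.06 0.34 0.09']
```

```bash
cat >> h.py <<'E'
def go(key,k,phi=45,sgn=1,yoff=0.,dry=False,flip=True,lift=.26,dest=None):
    (Rg,pg),(Rp,pp)=plan(key,k,np.radians(phi),sgn,yoff=yoff,dest=dest)
    qs=[ik(Rg,pg+h*Z) for h in(0,.1,lift)]+[ik(Rp,pp+h*Z) for h in(0,.15)]
    if dry:
        for q in qs: print(key,None if q is None else q.round(2))
        return
    qa,ql,qp=qs[1],qs[2],qs[4]
    open_jaws(); 
    if flip: movej(ik(Rg,pg+lift*Z).tolist())
    movej(qa.tolist())
    print('down hit',move_straight(pg.tolist(),v=.1,max_force=15)); s=get_state(); print(np.round(s['tool_pos'],4),pg.round(4))
    close(60); print('w',get_state()['grip_width'])
    move_straight((pg+.10*Z).tolist(),v=.12)
    if flip: move_straight((pg+lift*Z).tolist(),v=.2)
    print('w lifted',get_state()['grip_width'],get_state()['t'])
    if flip:
        j=np.array(get_state()['joints']); m=j.copy(); m[4]=.25; movej(m.tolist())
        n=qp.copy(); n[4]=.25; movej(n.tolist())
    movej(qp.tolist())
    s=get_state(); print('pre w',s['grip_width'],s['t'],np.round(s['tool_pos'],3),(pp+.15*Z).round(3))
E
python3 - <<'E'
from h import *
go('a',2,dry=True,yoff=.002); go('c',0,dry=True); go('b',1,lift=.15,dry=True)
E
```

```text
a [-0.22  1.05  1.22 -0.14  1.65  1.41]
a [-0.22  0.92  1.22 -0.15  1.78  1.39]
a [-0.22  0.74  1.13 -0.16  2.05  1.35]
a [-0.16  0.83  2.3   3.07  0.77 -1.57]
a [-0.16  0.37  2.21  2.93  0.23 -1.41]
c [-0.46  1.07  1.16 -0.28  1.66  1.25]
c [-0.46  0.94  1.15 -0.29  1.78  1.21]
c [-0.46  0.77  1.06 -0.32  2.03  1.13]
c [-0.68  0.83  2.3   2.54  0.77 -1.56]
c [-0.68  0.37  2.21  1.88  0.43 -0.78]
b [-0.73  0.99  2.31  2.52  0.91  1.44]
b [-0.73  0.68  2.3   2.31  0.67  1.74]
b [-0.73  0.52  2.27  2.09  0.56  2.  ]
b [-0.43  0.84  2.33  2.81  0.81 -1.58]
b [-0.43  0.37  2.24  2.3   0.32 -1.  ]
```

```bash
python3 - <<'E'
from h import *
go('a',2,yoff=.002)
a=capture('scene')['color'][80:420,120:560,::-1]; cv2.imwrite('pics/a1.png',cv2.resize(a,(776,600)))
E
```

```text
down hit False
[ 0.5341 -0.0482  0.0181] [ 0.5336 -0.0481  0.0176]
w 0.04142879645879029
w lifted 0.041381487552910684 7.65
pre w 0.04131462588948958 12.1083 [0.547 0.041 0.218] [0.547 0.041 0.219]
```

View pics/a1.png

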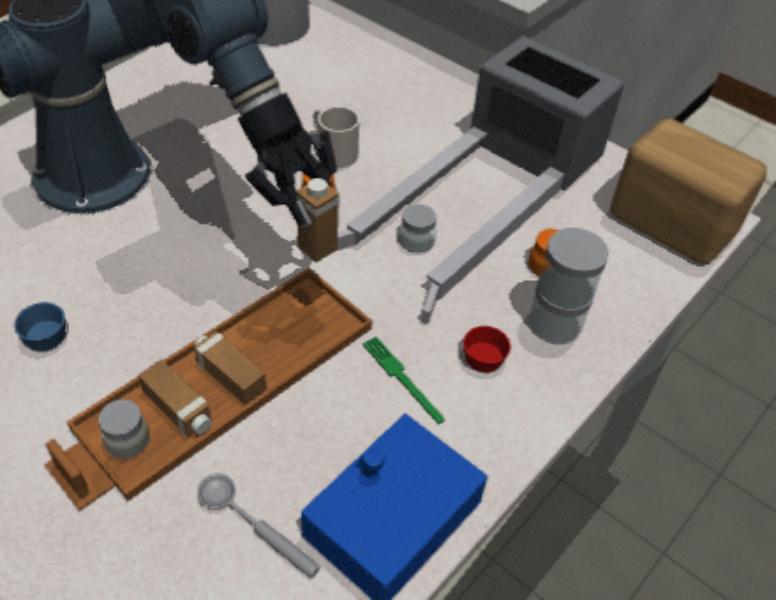

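The carton is held upright, cap up (a1 (318,220)), above the nose end of the tray. I'll lower it, release it and check.

```bash
cat >> h.py <<'E'
def lower(key,k,phi=45,sgn=1,yoff=0.,dest=None):
    _,(Rp,pp)=plan(key,k,np.radians(phi),sgn,yoff=yoff,dest=dest)
    move_straight((pp+.012*Z).tolist(),v=.12)
    hit=move_straight((pp-.004*Z).tolist(),v=.02,max_force=4)
    s=get_state(); print('contact',hit,'dz',round(s['tool_pos'][2]-pp[2],4),'w',s['grip_width'])
    open_jaws(); print('open',get_state()['grip_width'])
    move_straight((np.array(get_state()['tool_pos'])+.13*Z).tolist(),v=.15); print(get_state()['t'])
def standing(name,lo,hi,zmin=.10,zmax=.135):
    W=cloud(capture(name)); P=sel(W,[*lo,zmin],[*hi,zmax]); 
    return (P.mean(0).round(4),P.min(0).round(3),P.max(0).round(3),len(P)) if len(P) else None
E
python3 - <<'E'
from h import *
lower('a',2,yoff=.002)
print(place(2))
for n in('scene','top'): print(n,standing(n,(.48,0),(.60,.09),.09,.135))
E
```

```text
contact True dz 0.0026 w 0.04113561852762312
open 0.08517827978832979
15.525
[0.5375768 0.0414312 0.       ]
scene (array([0.547 , 0.0335, 0.1125]), array([0.517, 0.016, 0.09 ]), array([0.564, 0.062, 0.13 ]), 329)
top (array([0.5362, 0.0425, 0.1192]), array([0.515, 0.02 , 0.091]), array([0.559, 0.063, 0.133]), 338)
```

```bash
sed -i "s/    if flip: move_straight((pg+lift\*Z)/    move_straight((pg+lift*Z)/" h.py
python3 - <<'E'
from h import *
print(np.round(get_state()['joints'],2))
go('b',1,yoff=.004,lift=.18,dry=True); go('b',1,yoff=.004,lift=.18,sgn=-1,dry=True)
go('b',1,yoff=.004,lift=.18,flip=False)
a=capture('scene')['color'][80:420,120:560,::-1]; cv2.imwrite('pics/b1.png',cv2.resize(a,(776,600)))
E
```

```text
[-0.16  0.43  2.23  2.97  0.3  -1.46]
b [-0.72  0.99  2.31  2.53  0.91  1.44]
b [-0.72  0.68  2.31  2.32  0.67  1.73]
b [-0.72  0.43  2.25  1.93  0.51  2.2 ]
b [-0.43  0.84  2.33  2.81  0.81 -1.58]
b [-0.43  0.37  2.24  2.3   0.32 -1.  ]
b [-0.72  0.99  2.31  2.53  0.91 -1.7 ]
b [-0.72  0.68  2.31  2.32  0.67 -1.41]
b [-0.72  0.43  2.25  1.93  0.51 -0.94]
b [-0.43  0.84  2.33  2.81  0.81  1.56]
b [-0.43  0.37  2.24  2.3   0.32  2.14]
down hit False
[ 0.5216 -0.1283  0.0181] [ 0.5215 -0.1284  0.0176]
w 0.041721761958045715
w lifted 0.04132775293221097 21.7583
pre w 0.041311416227692195 24.4583 [ 0.539 -0.047  0.218] [ 0.539 -0.047  0.219]
```

View pics/b1.png

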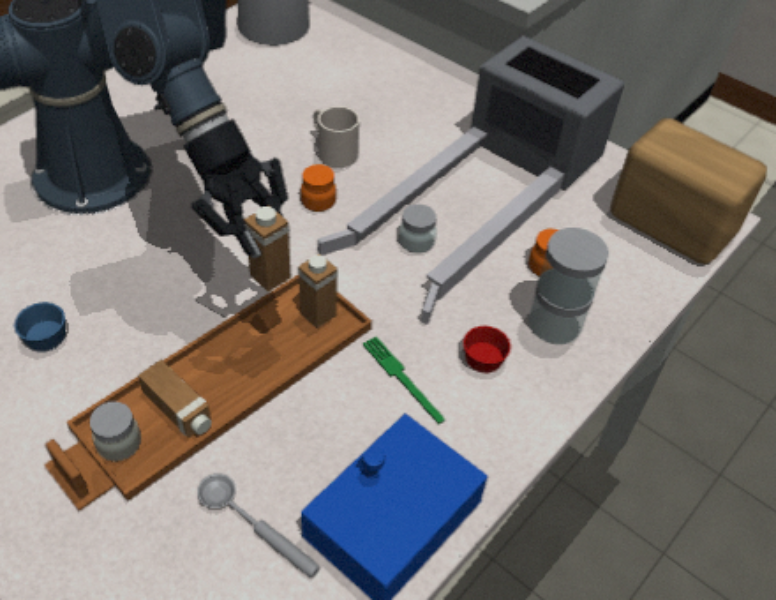

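The first carton stands at (318,290), and the second is upright above the third place. jar1 looks shifted, from (123,427) to (115,430), so I'll re-measure it after this placing.

```bash
python3 - <<'E'
from h import *
lower('b',1,yoff=.004)
print(place(1),place(2),place(-2))
for n in('scene','top'):
    W=cloud(capture(n)); print(n)
    for lo,hi in(((.47,-.09),(.6,0)),((.48,0),(.60,.09))):
        P=sel(W,[*lo,.118],[*hi,.135]); print('cap',P.mean(0).round(4),len(P))
    P=sel(W,[.43,-.265,.043],[.60,-.175,.053]); print('c',rect(P))
    print('jar1',jars(W,([.40,-.40,.056],[.60,-.26,.075]))); print('jar2',jars(W,([.45,.14,.052],[.64,.45,.07])))
    P=sel(W,[.42,-.46,.057],[.62,-.36,.068]);print('handle',rect(P),len(P))
E
```

```text
contact True dz -0.0003 w 0.041271925888555494
open 0.08558696476451094
27.9583
[ 0.5299384 -0.0462344  0.       ] [0.5375768 0.0414312 0.       ] [ 0.5070232 -0.3092312  0.       ]
scene
cap [ 0.5361 -0.0486  0.1253] 103
cap [0.5442 0.0367 0.1246] 94
c (array([ 0.5125141 , -0.22510797]), [np.float64(44.2), np.float64(113.1)], array([ 0.9991606 , -0.04096375], dtype=float32))
jar1 (array([ 0.504 , -0.349 ,  0.0648,  0.0589]), array([ 0.5016, -0.3226]))
jar2 (array([0.5476, 0.2796, 0.059 , 0.0308]), array([0.5468, 0.2763]))
handle (array([ 0.5007128 , -0.39779797]), [np.float64(14.1), np.float64(71.5)], array([ 0.9968428 , -0.07940015], dtype=float32)) 161
top
cap [ 0.5299 -0.0433  0.1258] 132
cap [0.5371 0.0426 0.1261] 131
c (array([ 0.50916589, -0.21999222]), [np.float64(43.5), np.float64(109.0)], array([ 0.9985508 , -0.05381859], dtype=float32))
jar1 (array([ 0.5012, -0.3454,  0.0649,  0.0601]), array([ 0.4977, -0.319 ]))
jar2 (array([0.5407, 0.28  , 0.0605, 0.0282]), array([0.5416, 0.2801]))
handle (array([ 0.49740881, -0.39366452]), [np.float64(14.9), np.float64(68.9)], array([ 0.9950327 , -0.09954839], dtype=float32)) 173
```

```bash
sed -i "s/    if flip: movej(ik(Rg,pg+lift\*Z).tolist())/    if flip:\n        m=np.array(get_state()['joints']); m[4]=.25; movej(m.tolist()); n=ql.copy(); n[4]=.25; movej(n.tolist()); movej(ql.tolist())/; s/'c':((.5115,-.2225),(.9986,-.0522))/'c':((.511,-.2225),(.9988,-.049))/" h.py
python3 - <<'E'
from h import *
print(np.round(get_state()['joints'],2))
go('c',0,yoff=.006,dry=True)
go('c',0,yoff=.006)
a=capture('scene')['color'][80:420,120:560,::-1]; cv2.imwrite('pics/c1.png',cv2.resize(a,(776,600)))
E
```

```text
[-0.43  0.43  2.26  2.45  0.38 -1.16]
c [-0.45  1.07  1.16 -0.28  1.65  1.26]
c [-0.45  0.94  1.16 -0.28  1.78  1.22]
c [-0.45  0.76  1.07 -0.31  2.03  1.14]
c [-0.68  0.83  2.3   2.54  0.77 -1.56]
c [-0.68  0.37  2.21  1.88  0.43 -0.78]
down hit False
[ 0.5193 -0.2171  0.0182] [ 0.5188 -0.2169  0.0176]
w 0.04100915484267388
w lifted 0.04124313283012321 36.7333
pre w 0.04073201013989458 40.5417 [ 0.532 -0.135  0.218] [ 0.532 -0.135  0.219]
```

View pics/c1.png

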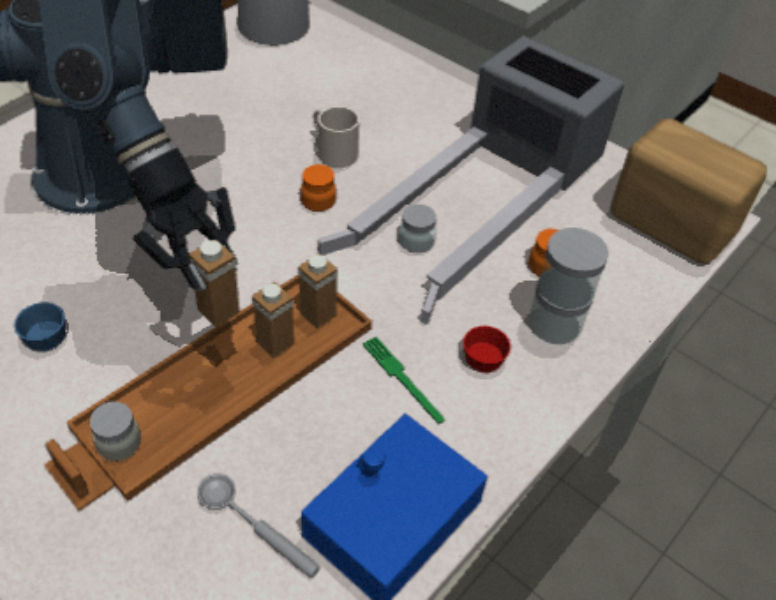

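```bash
cat >> h.py <<'E'
def down(ydir):
    "tool-down orientation closing along ydir; pick half-turn with smaller j6"
    y=np.array([*ydir[:2],0.]); y/=np.linalg.norm(y)
    return [frame(np.cross(s*y,-Z),-Z) for s in(1,-1)]
def goto(p,ydir):
    c=[(abs(q[5]),i,q,M) for i,M in enumerate(down(ydir)) if (q:=ik(M,p)) is not None]
    _,_,q,M=min(c); movej(q.tolist()); return M
E
python3 - <<'E'
from h import *
lower('c',0,yoff=.006)
m=np.array(get_state()['joints']); m[4]=.25; movej(m.tolist())
M=goto([.544,.2785,.25],[0,1,0]); print(np.round(get_state()['joints'],2))
print(place(0))
for n in('scene','top'):
    W=cloud(capture(n)); print(n)
    for k in(0,1,2):
        p=place(k)[:2]; P=sel(W,[*(p-.04),.118],[*(p+.04),.135]); print('cap',P.mean(0).round(4) if len(P) else None,len(P))
    print('jar1',jars(W,([.40,-.375,.056],[.60,-.26,.075]))); print('jar2',jars(W,([.45,.14,.052],[.64,.45,.07])))
    P=sel(W,[.42,-.46,.057],[.62,-.375,.068]);print('handle',rect(P) if len(P)>4 else None,len(P))
print(get_state()['t'])
E
```

```text
contact True dz 0.0035 w 0.04153391339658594
open 0.0850986028425622
43.9417
[ 0.29  0.49  1.45  0.    1.21 -1.28]
[ 0.5223 -0.1339  0.    ]
scene
cap [ 0.5279 -0.1372  0.126 ] 104
cap [ 0.5362 -0.0472  0.1255] 99
cap [0.5441 0.0376 0.125 ] 96
jar1 (array([ 0.5004, -0.3184,  0.0654,  0.029 ]), array([ 0.5022, -0.3197]))
jar2 (array([0.5445, 0.2776, 0.059 , 0.0296]), array([0.5449, 0.277 ]))
handle (array([ 0.50088696, -0.3983606 ]), [np.float64(13.8), np.float64(68.8)], array([ 0.9960056 , -0.08929184], dtype=float32)) 161
top
cap [ 0.5229 -0.1324  0.1259] 133
cap [ 0.5297 -0.0432  0.126 ] 133
cap [0.5374 0.0424 0.1256] 144
jar1 (array([ 0.4984, -0.3153,  0.0653,  0.0294]), array([ 0.498 , -0.3145]))
jar2 (array([0.5412, 0.2803, 0.0606, 0.0281]), array([0.5372, 0.2799]))
handle (array([ 0.49744907, -0.39370523]), [np.float64(15.7), np.float64(68.7)], array([ 0.9950825 , -0.09904952], dtype=float32)) 168
46.125
```

```bash
cat > jar2.py <<'E'
from h import *
p=np.array([.543,.279,.017])
M=goto((p+.1*Z).tolist(),[0,1,0])
print('hit',move_straight(p.tolist(),v=.1,max_force=12)); close(40); print('w',get_state()['grip_width'])
move_straight((p+.22*Z).tolist(),v=.2); print('w',get_state()['grip_width'])
t=place(-1)+np.array([0,0,.017+.006])
M=goto((t+.22*Z).tolist(),TX); print(np.round(get_state()['joints'],2))
move_straight((t+.012*Z).tolist(),v=.15); print('w',get_state()['grip_width'])
hit=move_straight((t-.004*Z).tolist(),v=.02,max_force=4); s=get_state(); print('contact',hit,s['tool_pos'][2]-t[2])
open_jaws(); move_straight((t+.16*Z).tolist(),v=.15)
# jar1 back to the middle of its place
for n in('top','scene'): print(jars(cloud(capture(n)),([.40,-.375,.056],[.60,-.268,.075])))
print(get_state()['t'])
a=capture('scene')['color'][80:420,120:560,::-1]; cv2.imwrite('pics/j2.png',cv2.resize(a,(776,600)))
E
python3 jar2.py
```

```text
hit False
w 0.06130124341560194
w 0.06125197253047024
[-0.6   0.43  1.58  0.    1.13 -0.52]
w 0.061445109598756084
contact True 0.0011914464466336698
None
(array([ 0.5009, -0.3181,  0.0655,  0.0292]), array([ 0.5019, -0.3196]))
55.0833
```

View pics/j2.png

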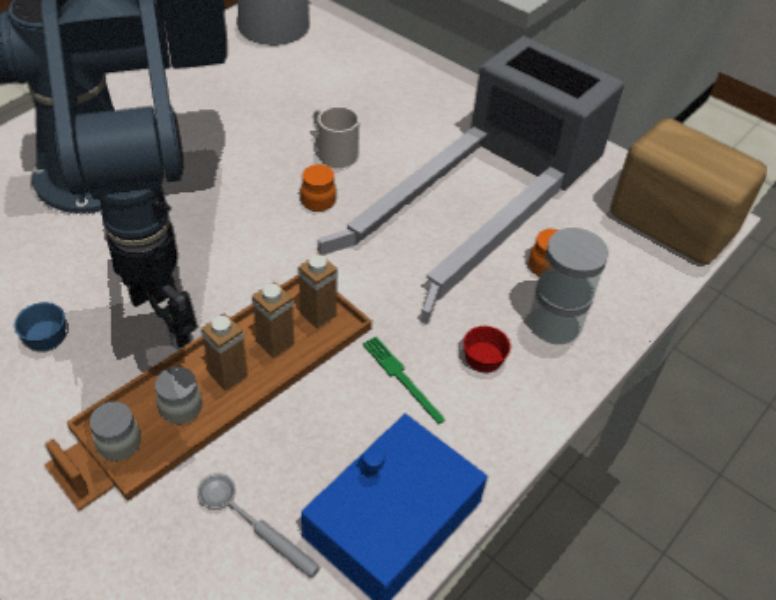

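All three cartons stand (218,325), (271,293), (318,263), with jar2 at (178,382). jar1 sits about 1 cm off its place, so I'll re-centre it before sliding the tray.

```bash
cat > jar1.py <<'E'
from h import *
p=np.array([.4995,-.317,.023]); t=place(-2)+np.array([0,0,.023])
M=goto((p+.16*Z).tolist(),TX)
print('hit',move_straight(p.tolist(),v=.1,max_force=12)); close(40); print('w',get_state()['grip_width'])
move_straight((p+.012*Z).tolist(),v=.05); move_straight((t+.012*Z).tolist(),v=.05)
hit=move_straight((t-.004*Z).tolist(),v=.02,max_force=4); s=get_state(); print('contact',hit,s['tool_pos'][2]-t[2],s['grip_width'])
open_jaws(); move_straight((t+.2*Z).tolist(),v=.15)
h=np.array([.499,-.395,.2]); M=goto((h+.08*Z-np.array([0,.25,0])).tolist(),TX)
print(place(-2),place(-1),get_state()['t'])
for n in('top','scene'):
    W=cloud(capture(n)); print(n)
    for k in(0,1,2):
        q=place(k)[:2]; P=sel(W,[*(q-.04),.118],[*(q+.04),.135]); print('cap',P.mean(0).round(4) if len(P) else None,len(P))
    print(jars(W,([.40,-.375,.056],[.60,-.268,.075])),jars(W,([.40,-.262,.056],[.60,-.18,.075])))
    P=sel(W,[.42,-.46,.057],[.62,-.375,.068]);print('handle',rect(P) if len(P)>4 else None,len(P))
E
python3 jar1.py
```

```text
hit False
w 0.060956580587110294
contact True 0.0009597064717455951 0.06133878525981065
[ 0.5070232 -0.3092312  0.       ] [ 0.5146616 -0.2215656  0.       ] 62.175
top
cap [ 0.522  -0.1326  0.1255] 142
cap [ 0.5303 -0.0433  0.1257] 138
cap [0.5372 0.0432 0.126 ] 136
(array([ 0.5074, -0.3067,  0.0655,  0.0292]), array([ 0.5057, -0.3063])) (array([ 0.5142, -0.2169,  0.0658,  0.0282]), array([ 0.5141, -0.2165]))
handle (array([ 0.49779138, -0.39316879]), [np.float64(16.6), np.float64(68.3)], array([ 0.99591744, -0.09026843], dtype=float32)) 162
scene
cap [ 0.5281 -0.1376  0.1261] 105
cap [ 0.5357 -0.0487  0.1257] 100
cap [0.5434 0.0355 0.1247] 100
(array([ 0.5091, -0.3114,  0.0655,  0.0292]), array([ 0.5106, -0.3115])) (array([ 0.5176, -0.2215,  0.0655,  0.0295]), array([ 0.5183, -0.2213]))
handle (array([ 0.50104449, -0.39800443]), [np.float64(14.1), np.float64(70.9)], array([ 0.9966497 , -0.08178915], dtype=float32)) 163
```

```bash
cat >> h.py <<'E'
DD=np.array([-.0177,.9998,0]); DX=np.array([.9998,.0177,0])
def mid(y): return np.array([.553-.0177*(y-.26),y,0])
def handle_at(nose_y): return mid(nose_y)-.485*DD
E
cat > grab.py <<'E'
from h import *
h=np.array([.4993,-.3955,.018]); M=goto((h+.12*Z).tolist(),TX)
print('hit',move_straight(h.tolist(),v=.1,max_force=10)); s=get_state(); print(s['tool_pos'],s['wrist_force'])
close(80); s=get_state(); print('w',s['grip_width'],s['t'])
if .06<s['grip_width']<.08:
    d=min(down(DX),key=lambda A:-np.trace(A.T@M))
    p=handle_at(.13); p[2]=.018
    print(p,move_straight(p.tolist(),rotation=quat(d),v=.04,max_force=40))
    s=get_state(); print('w',s['grip_width'],s['t'],np.round(s['tool_pos'],4),np.round(s['wrist_force'],1))
for n in('top','scene'):
    c=capture(n); W=cloud(c)
    P=sel(W,[.40,-.05,.0165],[.66,.18,.0235]); r=rect(P); print(n,'front rim',np.percentile(P[:,1],99),len(P))
    for y in(-.02,.02,.06,.10):
        Q=P[abs(P[:,1]-y)<.01]; print(y,np.percentile(Q[:,0],[1,99]).round(4) if len(Q) else None)
    P=sel(W,[.45,-.32,.118],[.65,.14,.135]); print('cap pts',len(P))
    if n=='scene': cv2.imwrite('pics/g1.png',cv2.resize(c['color'][80:420,120:560,::-1],(776,600)))
E
python3 grab.py
```

```text
hit False
[ 0.4997343  -0.3959686   0.01876469] [ 0.05079869  0.2332626  -0.12875226]
w 0.06917896535431713 65.025
[ 0.5638855 -0.354903   0.018    ] False
w 0.06870794700126519 67.0833 [ 0.563  -0.3584  0.0193] [-6.7 -6.5  3.1]
top front rim 0.1596071689204469 455
-0.02 [0.4776 0.6263]
0.02 [0.478  0.6263]
0.06 [0.4762 0.6248]
0.1 [0.4744 0.6232]
cap pts 411
scene front rim 0.1725036833782411 334
-0.02 [0.4803 0.6314]
0.02 [0.4799 0.6317]
0.06 [0.5359 0.6291]
0.1 [0.4759 0.6295]
cap pts 297
```

View pics/g1.png

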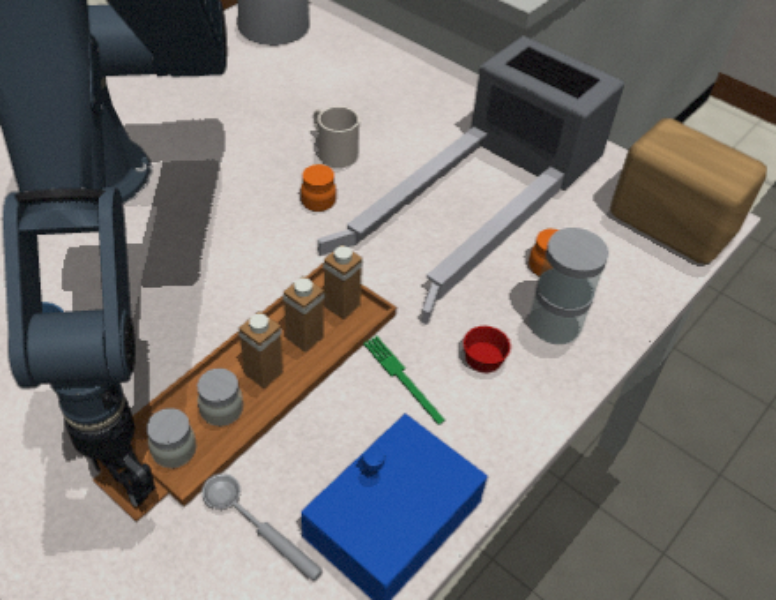

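```bash
python3 - <<'E'
from h import *
for n in('top','scene'):
    c=capture(n); W=cloud(c); old=cv2.imread(f'pics/{n}0.png')[:,:,::-1]
    for t in('spoon','fork'):
        for d in masks_of(n,t)[:2]:
            P=W[d['mask']]; print(n,t,round(d['score'],2),d['extent'],np.nanpercentile(P,[2,50,98],axis=0).round(3).tolist())
    # template-match old patch in new
    for t,(x,y,w,h) in {'spoon':(446,183,30,80) if n=='top' else (266,377,75,66),'fork':(323,189,26,64) if n=='top' else (347,296,52,52)}.items():
        T=old[y-h//2:y+h//2,x-w//2:x+w//2]; S=c['color'][y-h//2-12:y+h//2+12,x-w//2-12:x+w//2+12]
        r=cv2.matchTemplate(S.copy(),T.copy(),cv2.TM_CCOEFF_NORMED); _,v,_,loc=cv2.minMaxLoc(r); print('   match',t,loc[0]-12,loc[1]-12,round(v,3))
    cv2.imwrite(f'pics/cmp_{n}.png',cv2.resize(np.hstack([old[140:300,300:500],c['color'][140:300,300:500]])[:,:,::-1],(800,320),interpolation=3))
E
```

```text
top spoon 0.57 [443.5, 181.4, 18.8, 71.7] [[0.643, -0.293, -0.001], [0.689, -0.266, 0.013], [0.829, -0.249, 0.022]]
top fork 0.85 [322.5, 187.8, 17.6, 59.6] [[0.648, 0.021, -0.002], [0.709, 0.041, 0.006], [0.796, 0.061, 0.01]]
   match spoon -1 -4 0.815
   match fork 0 -1 0.971
scene spoon 0.83 [269.3, 378.4, 66.0, 58.0] [[0.642, -0.292, 0.0], [0.73, -0.271, 0.013], [0.836, -0.251, 0.021]]
scene fork 0.98 [349.2, 295.1, 45.2, 49.5] [[0.635, 0.016, -0.002], [0.698, 0.041, 0.005], [0.803, 0.068, 0.01]]
scene fork 0.58 [258.1, 303.1, 174.0, 142.3] [[0.485, -0.372, 0.001], [0.59, -0.151, 0.007], [0.637, 0.118, 0.04]]
   match spoon 1 0 0.851
   match fork 0 0 0.924
```

View pics/cmp_top.png

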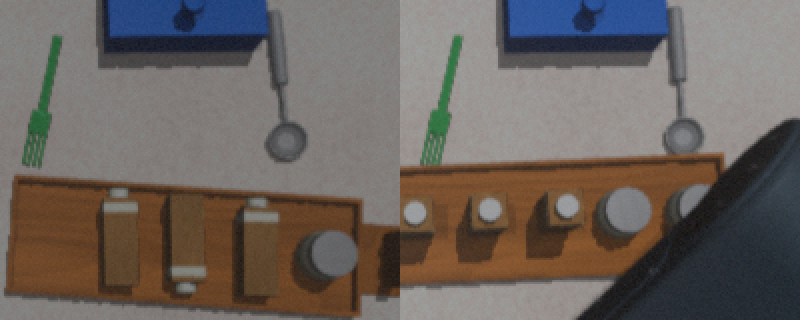

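Aligning the tray nudged the spoon bowl by about 4–6 mm (cmp_top: bowl (287,140) → (685,136)). The fork at (432,150) hasn't moved, with a small gap to the tray rim. From here I'll go along the dock axis, which leads away from both.

```bash
cat > slide.py <<'E'
from h import *
import sys
s0=get_state(); p=np.array(s0['tool_pos']); L=float(sys.argv[1]); v=float(sys.argv[2]); F=float(sys.argv[3]); dx=float(sys.argv[4]) if len(sys.argv)>4 else 0
t=p+L*DD+dx*DX; t[2]=.0185
print('stopped',move_straight(t.tolist(),v=v,max_force=F)); s=get_state()
print('w',s['grip_width'],'t',s['t'],np.round(s['tool_pos'],4),t.round(4),np.round(s['wrist_force'],1))
for n in('top','scene'):
    W=cloud(capture(n)); ny=s['tool_pos'][1]+.485
    for y in(ny-.36,ny-.25,ny-.14):
        Q=sel(W,[.42,y-.012,.0165],[.66,y+.012,.0235]); print(n,round(y,3),np.percentile(Q[:,0],[2,98]).round(4) if len(Q) else None)
    P=sel(W,[.45,-.32,.118],[.65,.54,.135]); print('cap pts',len(P))
E
python3 slide.py .09 .05 20
```

```text
stopped False
w 0.06893297651633529 t 69.3667 [ 0.5622 -0.2716  0.0193] [ 0.5614 -0.2685  0.0185] [ 0.3 -7.7  0.3]
top -0.147 [0.569  0.6321]
top -0.037 [0.4821 0.6307]
top 0.073 [0.4789 0.6279]
cap pts 424
scene -0.147 [0.4866 0.6374]
scene -0.037 [0.4841 0.634 ]
scene 0.073 [0.4823 0.6318]
cap pts 462
```

```bash
python3 slide.py .06 .06 20 -.002; python3 - <<'E'
from h import *
for n in('top','scene'):
    c=capture(n); old=cv2.imread(f'pics/{n}0.png')[:,:,::-1]
    (x,y,w,h)=(323,189,26,64) if n=='top' else (347,296,52,52)
    T=old[y-h//2:y+h//2,x-w//2:x+w//2]; S=c['color'][y-h//2-12:y+h//2+12,x-w//2-12:x+w//2+12]
    r=cv2.matchTemplate(S.copy(),T.copy(),cv2.TM_CCOEFF_NORMED); _,v,_,loc=cv2.minMaxLoc(r); print('match fork',loc[0]-12,loc[1]-12,round(v,3))
    cv2.imwrite(f'pics/m_{n}.png',cv2.resize(c['color'][140:330,150:420,::-1],(800,563),interpolation=3))
E
```

```text
stopped False
w 0.0686158103454025 t 70.5667 [ 0.5601 -0.2139  0.0193] [ 0.5592 -0.2116  0.0185] [ 0.8 -5.2  1.1]
top -0.089 [0.625  0.6306]
top 0.021 [0.4784 0.6271]
top 0.131 [0.4701 0.6261]
cap pts 402
scene -0.089 [0.4843 0.6353]
scene 0.021 [0.4824 0.6326]
scene 0.131 [0.4488 0.6303]
cap pts 454
match fork 0 -1 0.831
match fork 1 0 0.802
```

View pics/m_top.png

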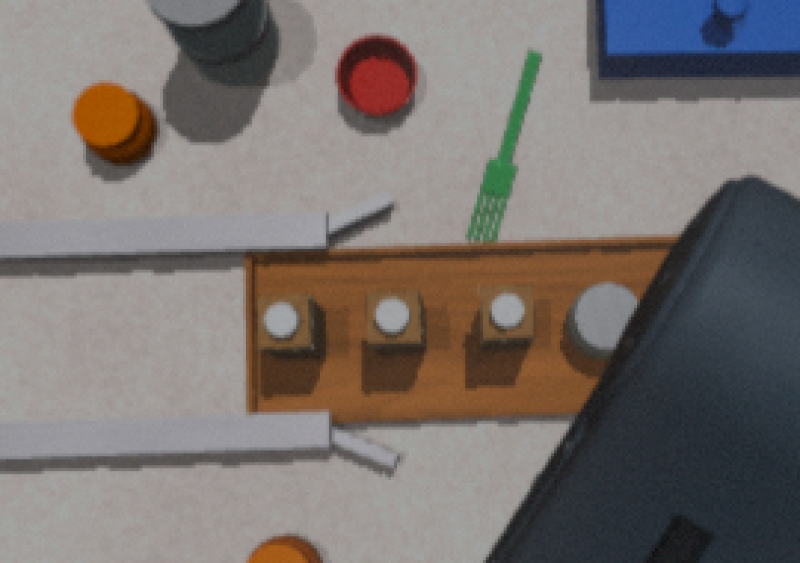

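```bash
python3 slide.py .10 .06 20 -.002; python3 slide.py .14 .07 20
```

```text
stopped False
w 0.06889184481236368 t 72.5417 [ 0.5573 -0.1163  0.0192] [ 0.5563 -0.1139  0.0185] [ 0.5 -7.2  2. ]
top 0.009 None
top 0.119 [0.5521 0.6257]
top 0.229 [0.5294 0.6223]
cap pts 458
scene 0.009 [0.4821 0.6322]
scene 0.119 [0.479  0.6275]
scene 0.229 [0.5538 0.6571]
cap pts 434
stopped False
w 0.06901489722116255 t 74.7583 [0.5556 0.0215 0.0192] [0.5548 0.0236 0.0185] [ 0.5 -7.5  3.9]
top 0.147 [0.6206 0.6587]
top 0.257 [0.5836 0.623 ]
top 0.367 [0.6161 0.6221]
cap pts 332
scene 0.147 [0.5382 0.6311]
scene 0.257 [0.4777 0.6566]
scene 0.367 [0.5707 0.6543]
cap pts 407
```

Handle at y≈0.0215 puts the nose near 0.507, about 50 mm from the stop. Final approach, slow and force-limited.

```bash
python3 slide.py .035 .04 20; python3 slide.py .035 .02 15 ; python3 - <<'E'
from h import *
c=capture('scene'); cv2.imwrite('pics/f1.png',cv2.resize(c['color'][80:380,200:600,::-1],(800,600)))
E
```

```text
stopped False
w 0.0689016161691505 t 75.8333 [0.5557 0.0548 0.0192] [0.555  0.0565 0.0185] [ 0.1 -6.1  3.4]
top 0.18 [0.6212 0.6474]
top 0.29 [0.5396 0.6236]
top 0.4 [0.6166 0.6202]
cap pts 485
scene 0.18 [0.6252 0.6524]
scene 0.29 [0.4781 0.6552]
scene 0.4 [0.5724 0.655 ]
cap pts 421
stopped True
w 0.06907713473522846 t 76.9667 [0.5557 0.0731 0.0192] [0.5551 0.0897 0.0185] [-1.4 -1.9  4.2]
top 0.198 [0.6213 0.6411]
top 0.308 [0.5346 0.6236]
top 0.418 [0.617  0.6227]
cap pts 503
scene 0.198 [0.6242 0.6572]
scene 0.308 [0.4779 0.6547]
scene 0.418 [0.5724 0.6531]
cap pts 424
```

View pics/f1.png

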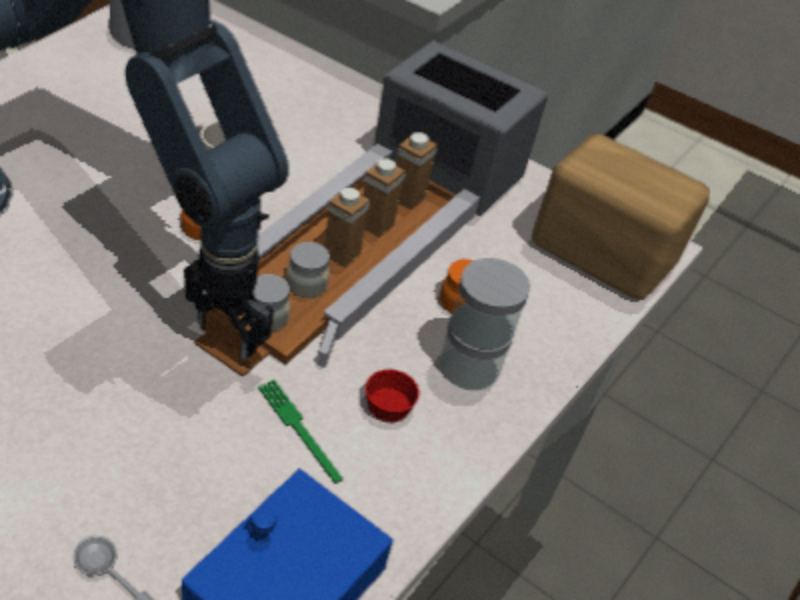

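Contact came where the stop is (nose ≈ 0.558 m against the stop at ≈ 0.556 m), and everything is standing. One firmer press to confirm, then release and re-measure.

```bash
python3 - <<'E'
from h import *
p=np.array(get_state()['tool_pos']); t=p+.012*DD; t[2]=.0185
print('stopped',move_straight(t.tolist(),v=.015,max_force=22)); s=get_state(); print(np.round(s['tool_pos'],4),np.round(s['wrist_force'],1))
open_jaws(); q=np.array(get_state()['tool_pos']); move_straight((q+.2*Z).tolist(),v=.12)
goto([.40,-.42,.30],TX)
for n in('top','scene'):
    c=capture(n); W=cloud(c); print(n)
    P=sel(W,[.48,-.02,.057],[.63,.09,.068]); print('handle',rect(P) if len(P)>4 else None)
    hy=rect(P)[0]; o=hy+.262*DD[:2]
    for k in(0,1,2):
        b=o+k*.088*DD[:2]; Q=sel(W,[*(b-.04),.118],[*(b+.04),.135]); print('cap rel',(Q.mean(0)[:2]-b).round(4),Q.mean(0)[2].round(4),len(Q))
    for k in(-2,-1):
        b=o+k*.088*DD[:2]; print('jar',b.round(4),jars(W,([*(b-.045),.056],[*(b+.045),.075])))
    S=sel(W,[.48,.45,.04],[.62,.62,.15]); print('stop',np.percentile(S[:,1],[5,25,50]).round(4),'nose',(hy+.485*DD[:2]).round(4))
    R_=sel(W,[.48,.48,.015],[.62,.60,.024]); print('front rim y max',np.percentile(R_[:,1],[90,98]).round(4) if len(R_) else None)
    if n=='top': cv2.imwrite('pics/e1.png',cv2.resize(c['color'][130:370,20:540,::-1],(800,369),interpolation=3))
print(get_state()['t'])
E
```

```text
stopped True
[0.5557 0.073  0.0192] [-0.7 -2.2  3.4]
top
handle (array([0.55467902, 0.07430139]), [np.float64(13.7), np.float64(67.4)], array([0.99945706, 0.03294925], dtype=float32))
cap rel [ 0.001  -0.0019] 0.1257 154
cap rel [ 0.002  -0.0004] 0.1252 178
cap rel [ 0.0001 -0.0018] 0.1255 169
jar [0.5532 0.1603] (array([0.5543, 0.1615, 0.0664, 0.0282]), array([0.5542, 0.1606]))
jar [0.5516 0.2483] (array([0.5526, 0.2513, 0.0666, 0.0283]), array([0.5527, 0.2506]))
stop [0.492  0.5148 0.5574] nose [0.5461 0.5592]
front rim y max [0.5591 0.5614]
scene
handle (array([0.55980682, 0.07181642]), [np.float64(17.7), np.float64(68.4)], array([0.9993929 , 0.03483788], dtype=float32))
cap rel [ 0.0019 -0.0035] 0.1254 69
cap rel [ 0.0013 -0.0013] 0.1252 67
cap rel [-0.0015 -0.0034] 0.1255 62
jar [0.5583 0.1578] (array([0.5593, 0.1598, 0.065 , 0.0309]), array([0.5589, 0.1581]))
jar [0.5567 0.2458] (array([0.5567, 0.248 , 0.0647, 0.0312]), array([0.5578, 0.2483]))
stop [0.488  0.5112 0.5545] nose [0.5512 0.5567]
front rim y max [0.5601 0.5623]
81.6583
```

View pics/e1.png

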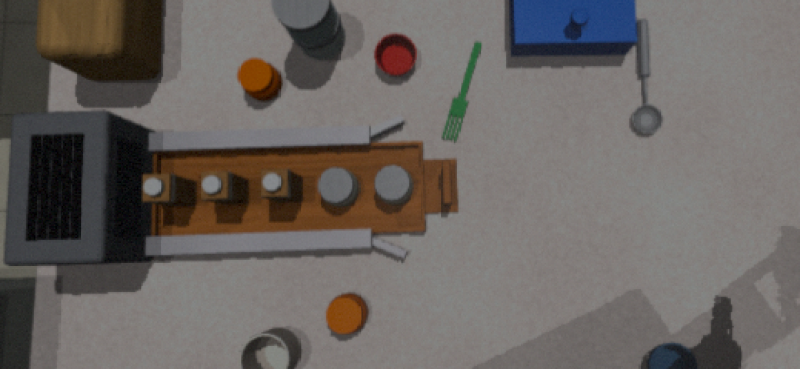

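Everything stands: three cartons at (153–272,186) and both jars at (338,187) and (393,185) in the picture. The tray is at the stop to within the calibration error, and the arm is clear. The spoon and fork each ended a few mm from where they began; I'm leaving them rather than handling them. Handing in.

```bash
python3 -c "
from workcell import *
print(job_done())"
```

```text
the job is handed in; nothing more can be done
None
```

The job is handed in: all three cartons and both jars stand in the row and the tray is home against the dock's end stop, but the tray brushed the spoon and fork on the way, shifting each by under about 1 cm, and I left them there.

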